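# Close up the drill-bit chest

### The job

Close up the blue drill-bit chest with your fingertips, without gripping or lifting anything: push both open drawers fully home, in either order, and only then press the raised red lid down until it is shut flat. Push smoothly, without slamming, and leave the bamboo pieces and the other things on the bench where they are.

Things in the scene. Friction and masses are not known exactly. Their poses are not given: they have to be found in the camera images.
- chest: blue steel drill-bit chest fixed to the bench, 170 (its x, front to back) x 300 (its y) x 100 mm tall; origin at the centre of its underside, on the bench; its front, with two drawers side by side, faces its own -x; its top has a fixed blue ledge along the front (x -85 to -45 mm) and behind it an open tray with drill bits, covered by the red lid when shut. It turns about vertical from one start to the next
- drawer_left (a joint): opening of the left (chest +y) drawer in m: 0 fully shut, positive as it slides out along the chest's -x, stop at 0.12; it starts 0.035 to 0.085 open. Rubs with about 2 N and stays where it is left; hard stop at 0. Closing faster than 0.35 m/s counts as slamming
- drawer_left_bar (a point): middle of the outer face of the black bar (90 wide, 12 tall, standing 12 mm proud) across the light wooden front of the left (chest +y) drawer, 60 mm above the bench; chest y = +71 mm; chest x = -109 mm when shut, less by the opening. The wooden front is 136 mm wide, from 10 to 70 mm above the bench; push the bar or the wood with the fingertips towards chest +x
- drawer_right (a joint): opening of the right (chest -y) drawer in m: 0 fully shut, positive as it slides out along the chest's -x, stop at 0.12; it starts 0.035 to 0.085 open. Rubs with about 2 N and stays where it is left; hard stop at 0. Closing faster than 0.35 m/s counts as slamming
- drawer_right_bar (a point): middle of the outer face of the black bar (90 wide, 12 tall, standing 12 mm proud) across the light wooden front of the right (chest -y) drawer, 60 mm above the bench; chest y = -71 mm; chest x = -109 mm when shut, less by the opening. The wooden front is 136 mm wide, from 10 to 70 mm above the bench; push the bar or the wood with the fingertips towards chest +x
- lid (a joint): angle of the red lid in rad: 0 shut (flat), positive raised; it starts 0.60 to 0.90 open. Stiff hinge (about 0.3 N m): it stays where it is left and must be pressed all the way down; hard stop at 0. Closing faster than 2.5 rad/s counts as slamming
- lid_edge (a point): middle of the free (front) edge of the lid's outer face. The lid is a plate 125 mm long from hinge to free edge, 296 mm wide, 8 mm thick, without a handle; shut, its outer face lies 108 mm above the bench
- lid_hinge (a point): middle of the lid's hinge line, which runs along chest y at chest x = +80 mm, 100 mm above the bench (underside of the lid); as it opens the free edge rises and moves to chest +x
- bamboo_a: standing bamboo tube section, straw-coloured, 84 mm across, 75 mm tall; bystander to leave alone; origin at the centre of its underside
- bamboo_b: smaller standing bamboo tube section, straw-coloured, 72 mm across, 55 mm tall; bystander to leave alone; origin at the centre of its underside
- hole_saw: open steel hole-saw cup, 50 mm across, 40 mm tall; bystander to leave alone; origin at the centre of its underside
- glue: yellow glue bottle with red cap, 60 mm across, 130 mm tall; bystander to leave alone; origin at the centre of its underside
- brush: flat brush, 200 mm long, 42 mm wide, 20 mm high, lying with its bristles to its +x; bystander to leave alone; origin in the middle of its length, underside
- hammer: hammer, 260 mm long, head 90 mm wide, 26 mm high, lying with its head to its +x; bystander to leave alone; origin in the middle of its length, underside

How it is judged:
On the way, in this order (a step that is already met when the one before it is completed fails the run):
1. both drawers are pushed fully home while the lid is still up (value of joint each of drawer_left, drawer_right below 0.005 m and value of joint lid above 0.3 rad), for 0.1 s.
2. the lid is pressed shut with the drawers still home (value of joint each of drawer_left, drawer_right below 0.005 m and value of joint lid below 0.05 rad), for 0.2 s.
At the end, for the whole second after the job is handed in: both drawers within 5 mm of fully shut, the lid within 0.05 rad (6 mm at its edge) of flat, all at rest, and every bystander within 30 mm of where it started (all of step 2 and velocity of joint drawer_left between -0.02 and 0.02 m/s and velocity of joint drawer_right between -0.02 and 0.02 m/s and velocity of joint lid between -0.02 and 0.02 rad/s and distance of each of bamboo_a, bamboo_b, hole_saw, glue, brush, hammer from where it was at the start of the episode below 0.03 m); the robot touches nothing.
It fails at once if a drawer is pulled farther out than it could start (value of joint any of drawer_left, drawer_right above 0.105 m).
It fails at once if the lid is lifted farther open than it could start (value of joint lid above 1.1 rad).
It fails at once if a drawer is slammed (faster than 0.35 m/s) (velocity of joint any of drawer_left, drawer_right below -0.35 m/s).
It fails at once if the lid is slammed (faster than 2.5 rad/s) (velocity of joint lid below -2.5 rad/s).
It fails at once if a bystander is lifted, carried or knocked away (moved more than 30 mm) (distance of any of bamboo_a, bamboo_b, hole_saw, glue, brush, hammer from where it was at the start of the episode above 0.03 m).
It also fails if it takes over 54 s, if anything falls off the work surface, if the arm or the gripper's body presses on something with over 40 N, if the wrist force passes 120 N, or if a joint passes its speed limit or range.

### The arm

A 6-joint arm with a two-finger parallel gripper is mounted at the origin on the work surface. World frame = base frame: x ahead of the robot, y to its left, z up, the work surface at z = 0. Lengths are in m, angles in rad, forces in N, time in s.
With the tool pointing down it reaches from about 0.25 to 0.775 m from the base axis. Payload 4 kg.
Tool frame: the origin (TCP) lies at the centre of the arm's flange, where the gripper is bolted on; the fingertips stand 199 mm ahead of it and the grasp point (between the pads) lies 180 mm ahead of it (robot.tcp_to_tips is the distance from the TCP to the fingertips, in m); z points along the fingers, y is the line along which they close (so a half turn about z gives the same grasp; the last joint's range is limited). The gripper opens to 94 mm and grips with 3 to 60 N. Pads are 16 mm wide; open, the fingers measure 119 mm over their backs; the gripper's body (75 mm by 177 mm) begins 78 mm behind the grasp point.
Start: joints at [1.199, 0.087, 1.371, -0, 1.684, -0.103], TCP at [0.146, 0.53, 0.405] pointing down, gripper open.
Joint ranges: [-3.1, 3.1], [-0.76, 2.03], [0.27, 2.55], [-1.08, 4.22], [0.17, 2.65], [-2.57, 2.57]. Speed limits (rad/s): [2.79, 2.79, 3.14, 3.14, 3.14, 3.14].

### API

Orientations are given as [roll, pitch, yaw] about the fixed x, y, z axes, in that order (R = Rz(yaw) Ry(pitch) Rx(roll)).
In Python, from bench import telemetry, snapshot, ticket, robot gives the robot as it stands.
- The arm moves only by the tool apply_moves, never from a script. Its argument "moves" is a list that holds one entry, the list of rows, each a list of 5 numbers: the shift along the tool's x, y, z in units of 50 mm (1.0 is 50 mm), then the turn about the tool's z in units of 10 degrees (1.0 is 10 degrees), then the closure, from 0 (fully open) to 1 (shut). A call has 1 to 10 rows; each row is the pose to reach, as a shift and turn from the pose commanded when the call began, along the tool's axes at that moment; what a row does not reach only later rows make up. A row lasts 1/8 s, in which the tool goes at most 62.5 mm and 10.7 degrees, less where a joint would pass 70% of its speed; a pose out of reach is approached as far as the arm can. A call with a gripper value outside its range is refused whole. The fingers move at their own pace and stop on an object; the grip force is fixed at half the most. Time passes only in rows, so rows that repeat a pose let the fingers close. It gives the time, the measured TCP pose, the force, the opening and the grip force at its end, in the units of the state.
- telemetry.get_obs(): the state, without advancing time (a new reading comes with each control period).
- snapshot(name): name is "side" or "top" or "wrist"; returns a dict with "image" (480x640x3 uint8, red, green, blue), "fovy" (degrees; the focal length in pixels is half the picture's height over the tangent of half this angle, whatever the lens; pixels are square), "cx", "cy" (the principal point, pixels), "D" ([k1, k2, p1, p2, k3] as OpenCV has them; the pictures are not rectified), "R" (3x3) and "t" (3): a world point X has camera coordinates R X + t. Camera axes: x right, y down, z forward; pixel columns grow to the right and rows downward; lengths in m; the calibration is good to about 2 mm. A picture is of the moment at which its call begins. There is no depth.
- ticket.close_job(): hands the job in; it is judged then, once.
The state is a dict: "time": time; "joint_positions": joint angles; "qvel": joint speeds; "joint_torque": joint torques, N m; "tool_pos": TCP position; "ee_rot": TCP orientation; "wrist_force": force on the tool from outside, world axes, zero at the start; "wrist_torque": the same for the moment, N m; "width": finger opening in m; "finger_force": force on a finger pad.
Only numpy, scipy, OpenCV 4.12 (cv2) and the standard library are available. Lean on these libraries where they do the work, as an engineer would, in place of code of your own. Each camera call takes 0.05 s, during which the arm holds its last target. There are 200 camera calls.

## Working session

There is one attempt and no reset: what is moved stays moved. The work goes in short steps, Python scripts to look and compute and a tool call to move; the robot and the scene stay as the last step left them, time stands still between calls to the robot, and variables do not carry over. Pictures are saved under pics/ and viewed, at most 10 in all, crops included, and the job is handed in when it is done.

Besides the shell and the picture viewer there is one more tool, called after ">>>" as name([rows], argument=value, ...), one row to a line, values as JSON. apply_moves: Moves the arm, as the interface text tells. Its arguments: {"type":"object","properties":{"moves":{"type":"array","items":{"type":"array","items":{"type":"array","items":{"type":"number"}}}}},"required":["moves"]}

```bash
mkdir -p pics
python3 - <<'E'
from bench import telemetry, snapshot
import cv2
for n in("top","side"):
    s=snapshot(n); cv2.imwrite(f"pics/{n}0.png",s["image"][:,:,::-1]); print(n,s["fovy"],s["cx"],s["cy"],s["D"],s["R"],s["t"])
o=telemetry.get_obs();print(o["tool_pos"],o["ee_rot"],o["width"])
E
```

```text
top 44.904938090776284 318.2294404908436 238.81784420451916 [-0.14643351  0.          0.          0.          0.        ] [[ 0.00539875 -0.99997616  0.00430488]
 [-0.99301048 -0.00586861 -0.1178802 ]
 [ 0.11790266 -0.00363839 -0.99301849]] [-0.01200481  0.59213006  1.59926692]
side 48.77876162642372 317.9847412824457 238.34961173850064 [0.04088815 0.         0.         0.         0.        ] [[ 0.78938359 -0.61381846  0.01002252]
 [-0.43447816 -0.57013318 -0.69726385]
 [ 0.43370759  0.54605407 -0.7167445 ]] [-0.4828146   0.31547572  1.1711741 ]
[0.1460375  0.53015417 0.40362991] [-3.13963929e+00 -1.82830359e-04  2.87280092e+00] 0.09404292720731573
```

View pics/top0.png

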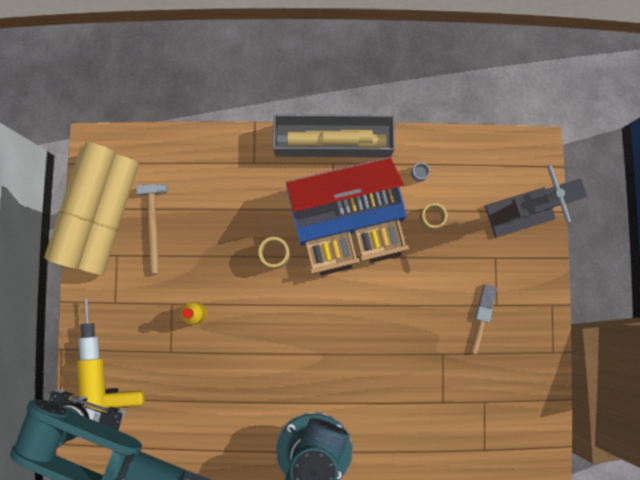

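View pics/side0.png

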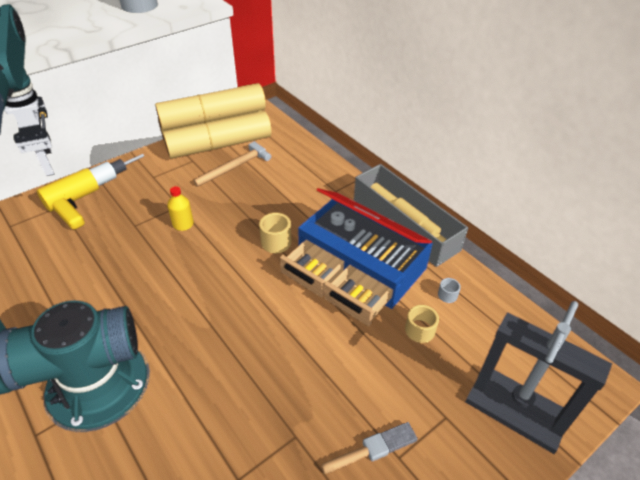

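The top view shows the chest around (350,205) with its drawers at (332,255) and (382,242). bamboo_a is at (274,251), bamboo_b at (435,215), and the lid is raised. I'll enlarge it to measure.

Run:
```python
import cv2
a=cv2.imread("pics/top0.png")[150:285,250:450]; cv2.imwrite("pics/tc.png",cv2.resize(a,None,fx=4,fy=4,interpolation=cv2.INTER_CUBIC))
a=cv2.imread("pics/side0.png")[180:330,250:450]; cv2.imwrite("pics/sc.png",cv2.resize(a,None,fx=4,fy=4,interpolation=cv2.INTER_CUBIC))
```

```text
(no output)
```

View pics/tc.png

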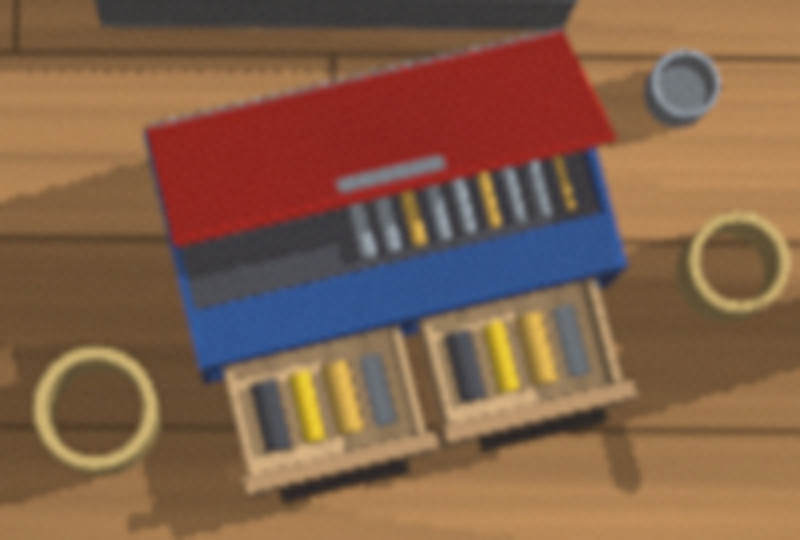

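View pics/sc.png

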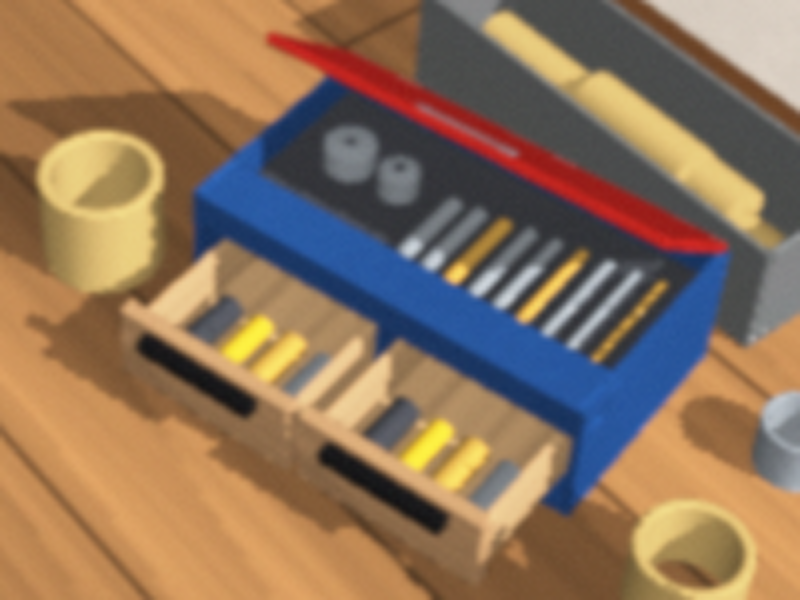

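The top crop shows these points:
- Ledge front corners at (205,367) and (625,265).
- Left drawer front top edge from (248,488) to (437,440), and right from (447,437) to (633,390).
- Lid edge from (175,243) to (612,138).

The side crop shows the lid edge from (270,38) to (727,247) and ledge corners at (198,190) and (585,412).

```bash
cat > h.py <<'E'
import numpy as np,cv2
from bench import snapshot
def cam(n):
    s=snapshot(n); f=240/np.tan(np.radians(s["fovy"])/2)
    return dict(K=np.array([[f,0,s["cx"]],[0,f,s["cy"]],[0,0,1]]),D=np.array(s["D"]),R=np.array(s["R"]),t=np.array(s["t"]),im=s["image"])
def ray(c,p):
    u=cv2.undistortPoints(np.array([[p]],float),c["K"],c["D"])[0,0]
    return -c["R"].T@c["t"], c["R"].T@np.r_[u,1]
def atz(c,p,z):
    o,d=ray(c,p); return o+d*(z-o[2])/d[2]
def tri(c1,p1,c2,p2):
    o,d=ray(c1,p1);q,e=ray(c2,p2)
    s=np.linalg.lstsq(np.c_[d,-e],q-o,rcond=None)[0]
    return (o+d*s[0]+q+e*s[1])/2, np.linalg.norm(o+d*s[0]-q-e*s[1])
E
python3 - <<'E'
from h import *
np.set_printoptions(precision=4,suppress=True)
T=cam("top");S=cam("side")
t=lambda u,v:(250+(u-1.5)/4,150+(v-1.5)/4)
s=lambda u,v:(250+(u-1.5)/4,180+(v-1.5)/4)
L=atz(T,t(205,367),.1);R=atz(T,t(625,265),.1)
print("front",L,R,np.linalg.norm(L-R)); print("side",atz(S,s(198,190),.1),atz(S,s(585,412),.1))
y=(L-R)[:2];y/=np.linalg.norm(y);x=np.array([y[1],-y[0]]);o=(L+R)[:2]/2+.085*x
print("yaw",np.arctan2(x[1],x[0]),"origin",o)
c=lambda P:np.r_[(P[:2]-o)@x,(P[:2]-o)@y,P[2]]
for p in[(248,488),(437,440),(447,437),(633,390)]: print("drawer",c(atz(T,t(*p),.07)))
for a,b in[((175,243),(270,38)),((612,138),(727,247))]:
    P,e=tri(T,t(*a),S,s(*b));print("lid",P,e,c(P))
for n,p,z in[("bA",(96,408),.075),("bB",(739,263),.055)]:
    P=atz(T,t(*p),z);print(n,P,c(P))
E
```

```text
front [0.5772 0.0384 0.1   ] [ 0.6489 -0.247   0.1   ] 0.2942268863643858
side [0.5797 0.0403 0.1   ] [ 0.6503 -0.2472  0.1   ]
yaw 0.24587501525848227 origin [ 0.6955 -0.0836]
drawer [-0.1695  0.1381  0.07  ]
drawer [-0.1683  0.0043  0.07  ]
drawer [-0.168  -0.0029  0.07  ]
drawer [-0.1672 -0.1359  0.07  ]
lid [0.6488 0.0558 0.1826] 0.0017972186992188989 [-0.0114  0.1466  0.1826]
lid [ 0.7343 -0.2394  0.177 ] 0.035255998756009654 [-0.0003 -0.1606  0.177 ]
bA [0.5514 0.1135 0.075 ] [-0.0918  0.2262  0.075 ]
bB [ 0.6582 -0.3349  0.055 ] [-0.0974 -0.2347  0.055 ]
```

>>> apply_moves([
  [[-0.74,-0.81,0,0,0],[-1.48,-1.63,0,0,0],[-2.22,-2.44,0,0,0],[-2.96,-3.26,0,0,0],[-3.7,-4.07,0,0,0],[-4.44,-4.88,0,0,0],[-5.18,-5.7,0,0,0],[-5.92,-6.51,0,0,0],[-6.66,-7.33,0,0,0],[-7.4,-8.14,0,0,0]],
])

```text
time: 1.45
tool_pos: [0.395, 0.0378, 0.4047]
ee_rot: [3.141, 0.001, 2.872]
wrist_force: [-0.1, 1.6, 0.2]
width: 0.0942
finger_force: 0.0
```

>>> apply_moves([
  [[-0.74,-0.81,0,0,0],[-1.5,-1.7,0,-0.6,0],[-2.1,-2.3,0,-1.3,0],[-2.65,-2.93,0,-2.0,0],[-2.65,-2.93,0,-2.95,0],[-2.65,-2.93,0,-2.95,0],[-2.65,-2.93,0,-2.95,0],[-2.65,-2.93,0,-2.95,0]],
])

```text
time: 2.45
tool_pos: [0.4834, -0.1363, 0.4048]
ee_rot: [-3.141, 0.0, -2.896]
wrist_force: [0.2, -0.4, 0.0]
width: 0.0939
finger_force: 0.0
```

```bash
cat > rel.py <<'E'
import sys,numpy as np
from scipy.spatial.transform import Rotation as Ro
from bench import telemetry
np.set_printoptions(precision=4,suppress=True)
o=telemetry.get_obs();R=Ro.from_euler("xyz",o["ee_rot"]).as_matrix();p=np.array(o["tool_pos"])
a=.246;C=np.array([[np.cos(a),-np.sin(a)],[np.sin(a),np.cos(a)]]);org=np.array([.6955,-.0836])
print(o["time"],p,o["ee_rot"],"chest",(p[:2]-org)@C,"tipz",p[2]-.199,o["wrist_force"],o["width"])
for t in sys.argv[1:]:
    t=np.array(eval(t));g=np.r_[org+C@t[:2],t[2]+.199];print(t,R.T@(g-p)/.05)
E
python3 rel.py "(-.218,0,.2)" "(-.218,0,.035)" "(-.117,0,.035)"
```

```text
2.45 [ 0.4834 -0.1363  0.4048] [-3.1415  0.0003 -2.8959] chest [-0.2186  0.0006] tipz 0.20584065435968985 [ 0.1908 -0.4325  0.0266] 0.09394447715251916
[-0.218  0.     0.2  ] [-0.0118 -0.0111  0.1168]
[-0.218  0.     0.035] [-0.0106 -0.0107  3.4168]
[-0.117  0.     0.035] [-2.0306 -0.01    3.4175]
```

>>> apply_moves([
  [[0,0,0.5,0,0],[0,0,1.1,0,0],[0,0,1.7,0,0],[0,0,2.3,0,0],[0,0,2.8,0,0],[0,0,3.2,0,0],[0,0,3.4,0,0],[0,0,3.4,0,0]],
])

```text
time: 3.45
tool_pos: [0.4834, -0.1365, 0.2343]
ee_rot: [3.141, -0.001, -2.895]
wrist_force: [-0.2, 0.2, -1.0]
width: 0.0943
finger_force: 0.0
```

```bash
python3 rel.py
python3 - <<'E'
from bench import snapshot
import cv2
a=snapshot("side")["image"][150:350,220:460,::-1]; cv2.imwrite("pics/s1.png",cv2.resize(a,None,fx=3,fy=3,interpolation=cv2.INTER_CUBIC))
E
```

```text
3.45 [ 0.4834 -0.1365  0.2343] [ 3.1409 -0.0008 -2.8955] chest [-0.2186  0.0003] tipz 0.035322643329586845 [-0.217   0.1982 -1.0347] 0.09432061581432273
```

View pics/s1.png

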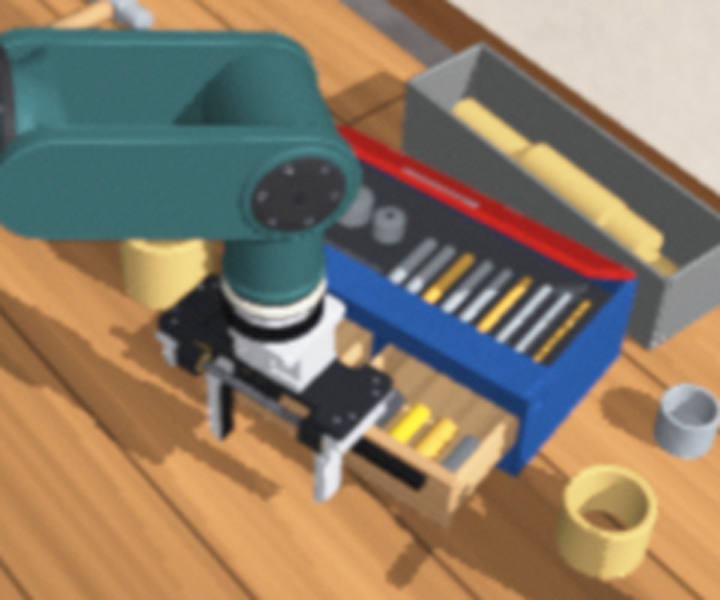

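The fingers, near (220,405) and (325,470), stand just in front of both drawers, one each. I'll push both drawers together.

>>> apply_moves([
  [[-0.2,0,0,0,0],[-0.4,0,0,0,0],[-0.6,0,0,0,0],[-0.8,0,0,0,0],[-1.0,0,0,0,0],[-1.2,0,0,0,0],[-1.4,0,0,0,0],[-1.6,0,0,0,0],[-1.75,0,0,0,0],[-1.85,0,0,0,0]],
])

```text
time: 4.75
tool_pos: [0.5737, -0.1142, 0.2345]
ee_rot: [-3.142, -0.0, -2.895]
wrist_force: [-3.8, -3.5, 3.3]
width: 0.0941
finger_force: 2.1
```

>>> apply_moves([
  [[-0.06,0,0,0,0],[-0.12,0,0,0,0],[-0.16,0,0,0,0],[-0.16,0,0,0,0]],
])

```text
time: 5.25
tool_pos: [0.5811, -0.1124, 0.2345]
ee_rot: [3.142, 0.0, -2.896]
wrist_force: [-2.9, -3.1, -0.3]
width: 0.094
finger_force: 1.7
```

```bash
python3 rel.py
```

```text
5.25 [ 0.5811 -0.1124  0.2345] [ 3.1416  0.0002 -2.896 ] chest [-0.118 -0.   ] tipz 0.035517792598316805 [-2.9381 -3.1391 -0.2996] 0.09399020670681922
```

>>> apply_moves([
  [[-0.03,0,0,0,0],[-0.06,0,0,0,0],[-0.09,0,0,0,0],[-0.09,0,0,0,0]],
])

```text
time: 5.75
tool_pos: [0.583, -0.112, 0.2345]
ee_rot: [3.141, -0.01, -2.897]
wrist_force: [-13.7, -4.1, 8.1]
width: 0.0938
finger_force: 7.6
```

>>> apply_moves([
  [[-0.03,0,0,0,0],[-0.06,0,0,0,0],[-0.06,0,0,0,0]],
])

```text
time: 6.12
tool_pos: [0.5842, -0.1118, 0.2346]
ee_rot: [3.14, -0.017, -2.897]
wrist_force: [-22.4, -5.8, 12.0]
width: 0.0944
finger_force: 11.5
```

```bash
python3 -c "
from bench import telemetry;o=telemetry.get_obs();print(o['wrist_torque'],o['finger_force'])"
```

```text
[-1.46078025  3.5880425  -0.3529566 ] 11.548351496458054
```

>>> apply_moves([
  [[0.1,0,0,0,0],[0.3,0,0,0,0],[0.6,0,0,0,0],[1.0,0,0,0,0],[1.0,0,-1,0,0],[1.0,0,-2,0,0],[1.0,0,-3,0,0],[1.0,0,-3.8,0,0],[1.0,0,-3.8,0,0]],
])

```text
time: 7.25
tool_pos: [0.5397, -0.1224, 0.4294]
ee_rot: [-3.137, 0.009, -2.895]
wrist_force: [0.3, -0.4, -0.2]
width: 0.0942
finger_force: 0.0
```

```bash
python3 rel.py "(0.005,0,.2)" "(0.005,0,.107)"
python3 - <<'E'
from bench import snapshot
import cv2,numpy as np
a=snapshot("side")["image"][180:330,240:440,::-1]; b=snapshot("top")["image"][150:300,250:450,::-1]
cv2.imwrite("pics/s2.png",cv2.resize(np.hstack([a,b]),None,fx=2,fy=2,interpolation=cv2.INTER_CUBIC))
E
```

```text
7.25 [ 0.5397 -0.1224  0.4294] [-3.1372  0.0089 -2.8948] chest [-0.1605  0.0003] tipz 0.23040238198624957 [ 0.2696 -0.4328 -0.2315] 0.09420902341604537
[0.005 0.    0.2  ] [-3.3051 -0.0048  0.6374]
[0.005 0.    0.107] [-3.2887  0.0034  2.4973]
```

View pics/s2.png

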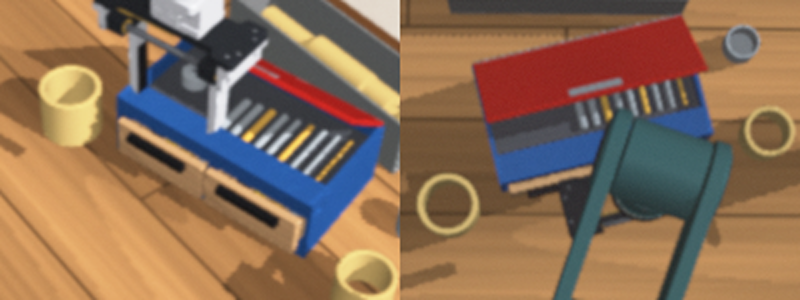

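Both drawers are flush, the fingertips are clear, and the lid is still up. Next I'll move over the lid and press.

>>> apply_moves([
  [[-0.8,0,0,0,0],[-1.7,0,0,0,0],[-2.6,0,0,0,0],[-3.3,0,0,0,0],[-3.3,0,0.3,0,0],[-3.3,0,0.6,0,0],[-3.3,0,0.8,0,0],[-3.3,0,1.0,0,0],[-3.3,0,1.15,0,0],[-3.3,0,1.25,0,0]],
])

```text
time: 8.6
tool_pos: [0.6996, -0.0827, 0.3626]
ee_rot: [-3.141, 0.001, -2.896]
wrist_force: [0.1, 0.5, 2.9]
width: 0.094
finger_force: 1.1
```

>>> apply_moves([
  [[0,0,0.13,0,0],[0,0,0.26,0,0],[0,0,0.39,0,0],[0,0,0.52,0,0],[0,0,0.65,0,0],[0,0,0.78,0,0],[0,0,0.9,0,0],[0,0,1.0,0,0],[0,0,1.0,0,0]],
])

```text
time: 9.72
tool_pos: [0.6998, -0.0824, 0.3111]
ee_rot: [3.141, -0.001, -2.895]
wrist_force: [-0.3, 0.2, -0.7]
width: 0.0939
finger_force: 0.0
```

```bash
python3 rel.py "(0.005,0,.107)"
```

```text
9.725 [ 0.6998 -0.0824  0.3111] [ 3.1408 -0.0006 -2.8955] chest [0.0045 0.0001] tipz 0.11206802150514511 [-0.3364  0.2306 -0.6766] 0.09393708115075626
[0.005 0.    0.107] [-0.0101 -0.0013  0.1014]
```

>>> apply_moves([
  [[0,0,0.03,0,0],[0,0,0.06,0,0],[0,0,0.1,0,0],[0,0,0.14,0,0],[0,0,0.14,0,0]],
])

```text
time: 10.35
tool_pos: [0.6995, -0.0823, 0.3075]
ee_rot: [-3.141, 0.001, -2.895]
wrist_force: [-3.7, 0.2, 8.6]
width: 0.0938
finger_force: 3.9
```

>>> apply_moves([
  [[0,0,0.03,0,0],[0,0,0.06,0,0],[0,0,0.06,0,0]],
])

```text
time: 10.72
tool_pos: [0.6992, -0.0823, 0.3074]
ee_rot: [-3.141, 0.003, -2.895]
wrist_force: [-7.3, 0.8, 15.5]
width: 0.0938
finger_force: 7.5
```

The tips have stopped at z = 0.108, which is the height of the shut lid, and the force is rising. I'll lift off and look.

>>> apply_moves([
  [[0,0,-0.2,0,0],[0,0,-0.7,0,0],[0,0,-1.5,0,0],[0,0,-2.3,0,0],[0.8,0,-2.5,0,0],[1.8,0,-2.5,0,0],[2.8,0,-2.5,0,0],[3.8,0,-2.5,0,0],[4.5,0,-2.5,0,0],[4.5,0,-2.5,0,0]],
])

```text
time: 11.98
tool_pos: [0.4802, -0.1377, 0.4274]
ee_rot: [-3.141, 0.001, -2.897]
wrist_force: [0.4, 0.8, 0.3]
width: 0.0939
finger_force: 0.0
```

```bash
python3 rel.py
python3 - <<'E'
from bench import snapshot
import cv2,numpy as np
a=snapshot("side")["image"][170:340,240:440,::-1]; b=snapshot("top")["image"][140:310,250:450,::-1]
cv2.imwrite("pics/s3.png",cv2.resize(np.hstack([a,b]),None,fx=2,fy=2,interpolation=cv2.INTER_CUBIC))
E
```

```text
11.975 [ 0.4802 -0.1377  0.4274] [-3.141   0.001  -2.8974] chest [-0.222 -0.   ] tipz 0.22839336571269825 [0.3809 0.7627 0.3343] 0.09390977385210213
```

View pics/s3.png

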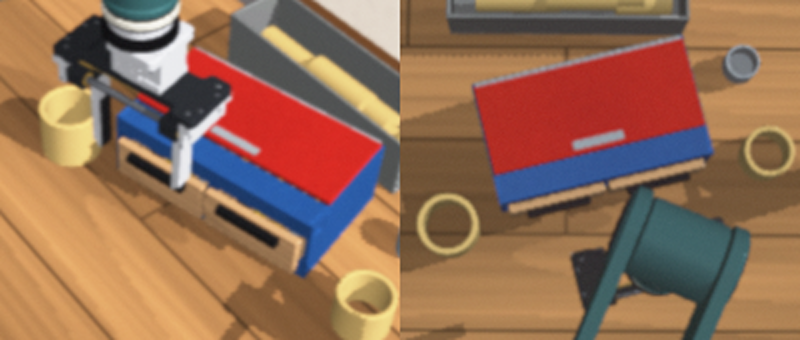

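The lid is flat, both drawers are flush, and the bystanders near the chest have not moved.

```bash
python3 -c "
from bench import ticket;print(ticket.close_job())"
```

```text
the job is handed in; nothing more can be done
None
```

I pushed both drawers home together, then pressed the lid flat, and handed the job in at about 12 s. The last pictures showed the chest closed and the things beside it unmoved, but the hand-in returned no verdict.

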